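Unstack a weldment kit into its nests

ROBOT

A 6-joint arm with a two-finger parallel gripper is mounted at the origin on the work surface; the furniture and walls round the work are solid. World frame = base frame: x ahead of the robot, y to its left, z up, the work surface at z = 0. Lengths are in m, angles in rad, forces in N, time in s.
With the tool pointing down it reaches from about 0.25 to 0.775 m from the base axis. Payload 4 kg.
Tool frame: the origin (TCP) lies at the centre of the arm's flange, where the gripper is bolted on; the fingertips stand 199 mm ahead of it and the grasp point (between the pads) lies 180 mm ahead of it (robot.tcp_to_tips is the z of the fingertips in the tool frame, in m); z points along the fingers, y is the line along which they close (so a half turn about z gives the same grasp; the last joint's range is limited). The gripper opens to 94 mm and grips with 3 to 60 N. Pads are 16 mm wide; open, the fingers measure 119 mm over their backs; the gripper's body (75 mm by 177 mm) begins 78 mm behind the grasp point.
Start: joints at [-1.313, 0.087, 1.371, -0, 1.684, -0.103], TCP at [0.194, -0.515, 0.405] pointing down, gripper open.
Joint ranges: [-3.1, 3.1], [-0.76, 2.03], [0.27, 2.55], [-1.08, 4.22], [0.17, 2.65], [-2.57, 2.57]. Speed limits (rad/s): [2.79, 2.79, 3.14, 3.14, 3.14, 3.14].

INTERFACE

Orientations are given as [roll, pitch, yaw] about the fixed x, y, z axes, in that order (R = Rz(yaw) Ry(pitch) Rx(roll)).
In Python, from bench import robot gives the robot as it stands.
- The arm moves only by the tool play_rows, never from a script. Its arguments are lists of equal length, an entry for each row: "translation": the shift along the tool's x, y, z scaled (see below), a list of three; "twist": the turn, a rotation vector about the tool's x, y, z scaled (see below), a list of three; "gripper": the opening, from -1 (shut) to 1 (fully open). A call has 1 to 8 rows; each row shifts and turns the commanded pose from where the row before left it, along the tool's axes as they then stand; what a row does not reach is not made up. The controller multiplies each number of a shift by 0.04 m and each number of a turn by 0.1 rad. A row lasts 1/10 s, in which the tool goes at most 50 mm and 8.59 degrees, less where a joint would pass 70% of its speed; a pose out of reach is approached as far as the arm can. A call with a number of a shift or a turn outside -1 to 1 is refused whole. A call with a gripper value outside its range is refused whole. The fingers move at their own pace and stop on an object; the grip force is fixed at half the most. Time passes only in rows, so rows that do not move let the fingers close. It gives the time, the measured TCP pose, the force, the opening and the grip force at its end, in the units of the state.
- robot.get_obs(): the state, without advancing time (a new reading comes with each control period).
- robot.snapshot(name): name is "scene" or "side" or "wrist"; returns the picture (384x512x3 uint8, red, green, blue); there is no depth.
- robot.camera_model(name): a dict with "camera_matrix" (3x3 intrinsics, pixels), "k1" (the pictures are not rectified: a ray, as slopes to the right and down, at radius r is drawn at 1 + k1 r^2 times it, then the intrinsics apply), "rvec" (rotation vector, rad) and "tvec" (3), from world to camera coordinates, as OpenCV has them. Camera axes: x right, y down, z forward; pixel columns grow to the right and rows downward; lengths in m; the calibration is good to about 2 mm. A picture is of the moment at which its call begins: read the wrist's pose just before it. camera_model takes no time and is no camera call; for the wrist camera it gives the pose at the moment of the call.
- robot.close_job(): hands the job in; it is judged then, once.
Trained networks look in the newest picture that a camera, given by its name, has taken for a name from the list of things; names that differ only in an ending like _2 or _b are one class to them, and where a whole thing is asked for, a point or a joint stands for the part that bears it (a point fixed in the world has none). Each returns a list of dicts, best first, with "score" (0 to 1); they miss things now and then, are a little off and sometimes report something else, mostly with a low value. They report only what shows in the picture. A call takes as long as a camera call. They do not tell look-alikes from the thing itself.
- robot.recognise(name, camera): "centre" ([x, y, z] in m, in world coordinates, good to about 4 mm: the middle of the surface that is visible of it).
- robot.spot_point(name, camera): "centre" ([x, y, z] in m, in world coordinates, good to about 4 mm: a listed point, or the origin of a listed thing).
The state is a dict: "time": time; "joint_positions": joint angles; "qvel": joint speeds; "joint_torque": joint torques, N m; "tool_pos": TCP position; "ee_rot": TCP orientation; "wrist_force": force on the tool from outside, world axes, zero at the start; "wrist_torque": the same for the moment, N m; "width": finger opening in m; "finger_force": force on a finger pad.
Only numpy, scipy, OpenCV 4.12 (cv2) and the standard library are available. Lean on these libraries where they do the work, as an engineer would, in place of code of your own. Each camera call takes 0.05 s, during which the arm holds its last target. There are 200 camera calls.

TASK

The parts of the next weldment have been left in one stack on the bench. Take the stack apart and lay the steel sole plate, the square bar, the round collar and the hexagonal nut each in the plywood nest made for its shape, lying flat on the nest's floor inside the rim, the same way up as it was found. Leave the tape measure and the little ceramic cup where they stand.

Things in the scene. Friction and masses are not known exactly. Their poses are not given: they have to be found in the camera images.
- sole_plate: rectangular steel sole plate, 120 (x) x 60 (y) x 18 (z) mm, with four 11 mm bolt holes near its corners, the bottom of the stack, lying flat on the bench, about 0.5 kg; origin at the centre of its underside, x along its length, z up; grip it across its 60 mm width
- square_bar: square aluminium bar offcut, 140 (x) x 25 (y) x 25 (z) mm, lying lengthwise on the sole plate, about 0.24 kg; origin at the centre of its underside, x along its length, z up; grip it across its 25 mm width
- collar: round aluminium collar (thick ring), outer diameter 46 mm, bore 24 mm, 22 mm tall, lying flat on the middle of the square bar, about 0.15 kg; origin at the centre of its underside, z up along its axis
- hex_nut: dark steel hexagonal nut, 31 mm across the flats, 36 mm across the corners, 24 mm tall, 17 mm bore, on top of the collar, about 0.1 kg; origin at the centre of its underside, z up; two of its flats face its own +y and -y
- plate_nest: wide rectangular birch plywood nest fixed to the bench, floor 2.5 mm above the bench, rim 6 mm wide with its top 6 mm above the bench, 8 mm clear all round its part; origin at the centre of its underside, on the bench; inside 136 (x) x 76 (y) mm, x along its length. The sole plate belongs in it
- bar_nest: long narrow rectangular birch plywood nest fixed to the bench, floor 2.5 mm above the bench, rim 6 mm wide with its top 6 mm above the bench, 8 mm clear all round its part; origin at the centre of its underside, on the bench; inside 156 (x) x 41 (y) mm, x along its length. The square bar belongs in it
- collar_nest: round birch plywood nest fixed to the bench, floor 2.5 mm above the bench, rim 6 mm wide with its top 6 mm above the bench, 8 mm clear all round its part; origin at the centre of its underside, on the bench; inside diameter 62 mm; a steel stub of 8 mm diameter stands at its centre, its top 7 mm above the bench, 8 mm clear of the collar's bore. The collar belongs in it
- nut_nest: hexagonal birch plywood nest fixed to the bench, floor 2.5 mm above the bench, rim 6 mm wide with its top 6 mm above the bench, 8 mm clear all round its part; origin at the centre of its underside, on the bench; inside 47 mm across the flats. The nut belongs in it, turned any way
- tape_measure: yellow tape measure standing loose on the bench, 35 (x) x 75 (y) x 64 (z) mm, origin at the centre of its underside; a bystander to be left alone
- ceramic_cup: small pinkish ceramic torch cup standing loose on the bench, 20 mm diameter, 37 mm tall, origin at the centre of its underside; a bystander to be left alone and standing
Mind the look-alikes: they are no part of the job. Leave any purple or yellow look-alike of the hex_nut alone.

How it is judged:
At the end, for the whole second after the job is handed in: Sole plate, square bar, collar and nut each rest in their own nest: centre within 12 mm of the nest's centre, flat on its floor (underside less than 4.5 mm above the bench, tilt below 0.06 rad, same way up), plate and bar along the nest's length within 0.2 rad, all at rest (horizontal distance between sole_plate and plate_nest below 0.012 m and z of sole_plate in the frame of plate_nest below 0.0045 m and angle between each of sole_plate, square_bar, collar, hex_nut's own z axis and vertical below 0.06 rad and linear speed of each of sole_plate, square_bar, collar, hex_nut below 0.02 m/s and angle between the x axis of sole_plate and the x axis of plate_nest, either way round below 0.2 rad and horizontal distance between square_bar and bar_nest below 0.012 m and z of square_bar in the frame of bar_nest below 0.0045 m and angle between the x axis of square_bar and the x axis of bar_nest, either way round below 0.2 rad and horizontal distance between collar and collar_nest below 0.012 m and z of collar in the frame of collar_nest below 0.0045 m and horizontal distance between hex_nut and nut_nest below 0.012 m and z of hex_nut in the frame of nut_nest below 0.0045 m); the robot touches nothing.
It fails at once if the tape measure is moved more than 20 mm (distance of tape_measure from where it was at the start of the episode above 0.02 m).
It fails at once if the ceramic cup is moved more than 20 mm or tipped (distance of ceramic_cup from where it was at the start of the episode above 0.02 m or angle between ceramic_cup's own z axis and vertical above 0.5 rad).
It also fails if it takes over 109 s, if anything falls off the work surface, if the arm or the gripper's body presses on something with over 40 N, if the wrist force passes 120 N, or if a joint passes its speed limit or range.

## Working session

There is one attempt and no reset: what is moved stays moved. The work goes in short steps, Python scripts to look and compute and a tool call to move; the robot and the scene stay as the last step left them, time stands still between calls to the robot, and variables do not carry over. Pictures are saved under pics/ and viewed, at most 14 in all, crops included, and the job is handed in when it is done.

Besides the shell and the picture viewer there is one more tool, called after ">>>" as name(argument=value, ...), one argument or row to a line, values as JSON. play_rows: Moves the arm, as the interface text tells. Its arguments: {"type":"object","properties":{"translation":{"type":"array","items":{"type":"array","items":{"type":"number","minimum":-1,"maximum":1}}},"twist":{"type":"array","items":{"type":"array","items":{"type":"number","minimum":-1,"maximum":1}}},"gripper":{"type":"array","items":{"type":"number"}}},"required":["translation","twist","gripper"]}

```bash
ls; mkdir -p pics
cat > h.py <<'E'
import numpy as np, cv2
from bench import robot
from scipy.spatial.transform import Rotation as R
def snap(cam,name):
    im=robot.snapshot(cam); cv2.imwrite(f'pics/{name}.png',im[:,:,::-1]); return im
def cam(c):
    m=robot.camera_model(c); return np.array(m['camera_matrix']),m['k1'],R.from_rotvec(np.ravel(m['rvec'])).as_matrix(),np.ravel(m['tvec'])
def pix(c,p):
    K,k,Rm,t=cam(c); q=Rm@np.array(p)+t; s=q[:2]/q[2]; s=s*(1+k*(s@s)); return K[:2,:2]@s+K[:2,2]
def ray(c,uv,z):
    K,k,Rm,t=cam(c); d=np.linalg.solve(K,[uv[0],uv[1],1])[:2]; s=d.copy()
    for _ in range(30): s=d/(1+k*(s@s))
    o=-Rm.T@t; v=Rm.T@np.array([s[0],s[1],1]); return o+v*(z-o[2])/v[2]
E
python3 - <<'E'
from h import *
np.set_printoptions(precision=4,suppress=True)
a=snap('scene','a'); b=snap('side','b')
names='sole_plate square_bar collar hex_nut plate_nest bar_nest collar_nest nut_nest tape_measure ceramic_cup'.split()
for n in names:
  for c in ('scene','side'):
    for d in robot.spot_point(n,c)[:3]:
        print(n,c,round(d['score'],2),np.array(d['centre']),pix(c,d['centre']).round())
print(robot.get_obs())
E
```

```text
pics
sole_plate scene 0.6 [ 0.4273 -0.2761 -0.0007] [345. 184.]
sole_plate side 0.65 [ 0.4262 -0.2777  0.0033] [250. 316.]
square_bar scene 0.78 [ 0.4263 -0.2673  0.0194] [345. 181.]
square_bar side 0.74 [ 0.4319 -0.2708  0.0178] [252. 305.]
square_bar side 0.24 [ 0.4502 -0.0803  0.004 ] [222. 237.]
collar scene 0.67 [0.4898 0.0216 0.0016] [239. 236.]
collar side 0.76 [ 0.4274 -0.2758  0.0441] [249. 295.]
hex_nut scene 0.79 [ 0.3894 -0.1888  0.0004] [335. 212.]
hex_nut scene 0.77 [ 0.4353 -0.2741  0.064 ] [347. 164.]
hex_nut scene 0.69 [ 0.5578 -0.2931  0.0017] [311. 153.]
hex_nut side 0.85 [ 0.5614 -0.2965 -0.0003] [336. 299.]
hex_nut side 0.73 [ 0.3942 -0.1876 -0.0032] [211. 286.]
hex_nut side 0.72 [ 0.4339 -0.2734  0.0645] [253. 282.]
plate_nest scene 0.68 [ 0.448  -0.0817  0.0015] [285. 222.]
plate_nest side 0.92 [ 0.4536 -0.0775 -0.0016] [223. 238.]
bar_nest scene 0.66 [ 0.6676 -0.082  -0.0007] [223. 171.]
bar_nest side 0.97 [ 0.6648 -0.0856  0.0006] [327. 212.]
collar_nest scene 0.88 [ 0.6689 -0.2237  0.0005] [263. 144.]
collar_nest side 0.6 [ 0.6641 -0.2186 -0.0086] [364. 256.
[... 328 characters left out ...]
.2779 -0.0017] [345. 183.]
ceramic_cup scene 0.42 [0.487  0.0211 0.0011] [240. 237.]
ceramic_cup side 0.71 [0.4892 0.0228 0.0029] [224. 204.]
ceramic_cup side 0.23 [ 0.6655 -0.0847 -0.0019] [327. 213.]
{'time': 1.1, 'joint_positions': array([-1.3131,  0.0872,  1.3707,  0.    ,  1.6836, -0.1031]), 'qvel': array([ 0.0008,  0.0003, -0.0003,  0.0009, -0.0008,  0.0006]), 'joint_torque': array([  0.0022, -34.0046, -30.2605,   0.072 ,   0.0236,   0.    ]), 'tool_pos': array([ 0.1942, -0.5146,  0.4047]), 'ee_rot': array([ 3.1415, -0.    ,  0.3608]), 'wrist_force': array([ 0.0146, -0.0329,  0.1213]), 'wrist_torque': array([-0.0465, -0.0129, -0.0008]), 'finger_force': 0.0, 'width': 0.0936421224559803}
```

Run:
```python
import cv2
a=cv2.imread('pics/a.png');b=cv2.imread('pics/b.png')
cv2.imwrite('pics/a2.png',cv2.resize(a[110:320,140:420],(800,600),interpolation=cv2.INTER_CUBIC))
cv2.imwrite('pics/b2.png',cv2.resize(b[150:360,130:410],(800,600),interpolation=cv2.INTER_CUBIC))
```

```text
(no output)
```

View pics/a2.png

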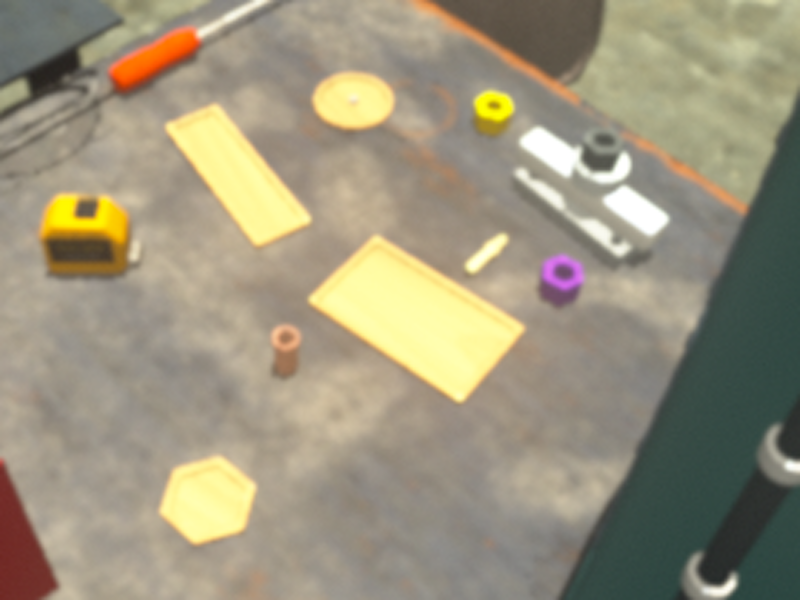

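View pics/b2.png

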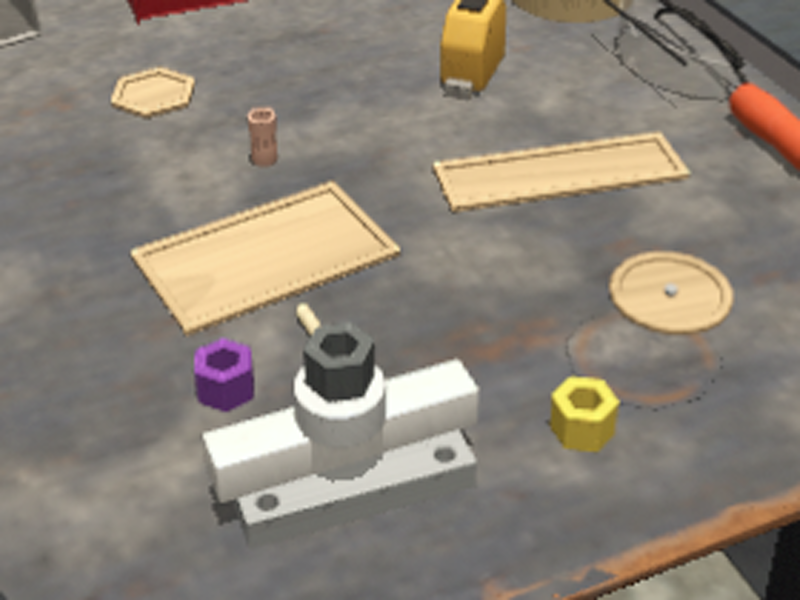

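The scene picture shows the stack at about (600,180) with the nut on top, the purple and yellow look-alikes either side of it, and the cup at (285,350). In the side picture all four nests are empty, and the bar runs (213,468)–(477,392) with the plate edge below it at (247,525)–(476,460).

Run:
```python
from h import *
np.set_printoptions(precision=4,suppress=True)
S=800/280
def P(c,u,v,z):
    o=(140,110) if c=='scene' else (130,150)
    return ray(c,(u/S+o[0],v/S+o[1]),z)
def quad(n,c,pts,z):
    q=np.array([P(c,*p,z) for p in pts]); 
    print(n,c,q.mean(0), [ (round(float(np.linalg.norm(q[(i+1)%len(q)]-q[i])),3), round(float(np.degrees(np.arctan2(*(q[(i+1)%len(q)]-q[i])[1::-1]))),1)) for i in range(len(q))])
quad('plate_nest','side',[(133,253),(333,183),(400,250),(188,330)],.006)
quad('plate_nest','scene',[(309,300),(377,236),(524,327),(461,401)],.006)
quad('bar_nest','side',[(433,162),(660,134),(688,176),(455,207)],.006)
quad('bar_nest','scene',[(166,127),(217,104),(311,218),(260,245)],.006)
quad('collar_nest','side',[(610,291),(671,252),(733,292),(671,330)],.006)
quad('collar_nest','scene',[(312,101),(354,72),(395,101),(354,129)],.006)
quad('nut_nest','side',[(111,92),(125,75),(155,69),(195,75),(193,92),(150,115)],.006)
quad('nut_nest','scene',[(160,507),(173,466),(219,456),(257,489),(247,530),(196,544)],.006)
quad('bar top','side',[(213,468),(477,395),(462,360),(204,432)],.043)
quad('bar top','scene',[(519,144),(540,127),(668,216),(652,236)],.043)
quad('plate top','side',[(247,525),(476,460)],.018)
quad('nut top','side',[(305,350),(318,328),(345,323),(375,338),(373,358),(335,370)],.089)
quad('nut top','scene',[(582,140),(590,130),(606,128),(621,135),(618,147),(598,151)],.089)
quad('cup','side',[(249,113),(263,107),(277,113),(263,120)],.037)
print(P('side',343,440,.043-.0))
```

```text
plate_nest side [ 0.45   -0.0871  0.006 ] [(0.145, 7.9), (0.087, -82.2), (0.145, -172.4), (0.086, 97.7)]
plate_nest scene [ 0.4494 -0.0835  0.006 ] [(0.088, -82.9), (0.146, -172.6), (0.088, 97.9), (0.147, 7.5)]
bar_nest side [ 0.6644 -0.0829  0.006 ] [(0.166, -11.9), (0.053, -102.4), (0.163, 168.4), (0.054, 80.5)]
bar_nest scene [ 0.6645 -0.0802  0.006 ] [(0.054, -98.1), (0.166, 169.0), (0.052, 82.7), (0.167, -10.0)]
collar_nest side [ 0.6614 -0.2236  0.006 ] [(0.057, 17.4), (0.05, -75.7), (0.055, -165.5), (0.047, 107.2)]
collar_nest scene [ 0.6602 -0.2197  0.006 ] [(0.058, -87.0), (0.055, 179.7), (0.055, 91.3), (0.053, 2.9)]
nut_nest side [0.4389 0.1405 0.006 ] [(0.026, 52.2), (0.024, -1.7), (0.034, -40.2), (0.025, -109.8), (0.042, -154.3), (0.048, 112.9)]
nut_nest scene [0.4365 0.1384 0.006 ] [(0.033, -54.4), (0.033, -118.4), (0.038, -175.8), (0.032, 126.5), (0.036, 64.4), (0.038, 1.4)]
bar top side [ 0.4288 -0.2738  0.043 ] [(0.139, -2.7), (0.027, 80.5), (0.14, 178.1), (0.025, -96.9)]
bar top scene [ 0.4281 -0.2716  0.043 ] [(0.03, -87.6), (0.138, 179.0), (0.028, 97.6), (0.141, -0.1)]
plate top side [ 0.427  -0.3054  0.018 ] [(0.121, -3.1), (0.121, 176.9)]
nut top side [ 0.4296 -0.2745  0.089 ] [(0.017, 47.3), (0.014, -8.1), (0.019, -60.2), (0.014, -116.7), (0.02, -178.8), (0.021, 113.4)]
nut top scene [ 0.4298 -0.272   0.089 ] [(0.014, -79.0), (0.014, -122.2), (0.014, -168.8), (0.015, 117.0), (0.018, 62.7), (0.017, -1.2)]
cup side [0.4872 0.0219 0.037 ] [(0.012, 16.9), (0.013, -61.2), (0.013, -158.8), (0.014, 115.2)]
[ 0.422  -0.2914  0.043 ]
```

>>> play_rows(
  translation=[
    [0,0,0],
    [0,0,0],
    [0,0,0],
    [0,0,0],
  ],
  twist=[
    [0,0,0.9],
    [0,0,0.9],
    [0,0,0.9],
    [0,0,0.9],
  ],
  gripper=[1,1,1,1],
)

```text
time: 1.5
tool_pos: [0.1942, -0.5146, 0.4047]
ee_rot: [3.141, -0.0, -0.003]
wrist_force: [-0.6, 0.5, 0.5]
width: 0.0939
finger_force: 0.0
```

>>> play_rows(
  translation=[
    [0.73,-0.75,0.1],
    [0.73,-0.75,0.1],
    [0.73,-0.75,0.1],
    [0.73,-0.75,0.1],
    [0.73,-0.75,0.1],
    [0.73,-0.75,0.1],
    [0.73,-0.75,0.1],
    [0.73,-0.75,0.1],
  ],
  twist=[
    [0,0,0],
    [0,0,0],
    [0,0,0],
    [0,0,0],
    [0,0,0],
    [0,0,0],
    [0,0,0],
    [0,0,0],
  ],
  gripper=[1,1,1,1,1,1,1,1],
)

```text
time: 2.3
tool_pos: [0.4285, -0.273, 0.3728]
ee_rot: [3.141, -0.001, 0.001]
wrist_force: [0.2, -0.1, -0.4]
width: 0.0941
finger_force: 0.0
```

>>> play_rows(
  translation=[
    [0,0,0],
    [0,0,0],
    [0,0,0],
  ],
  twist=[
    [0,0,0],
    [0,0,0],
    [0,0,0],
  ],
  gripper=[1,1,1],
)

```text
time: 2.6
tool_pos: [0.4271, -0.275, 0.3728]
ee_rot: [3.141, 0.0, -0.0]
wrist_force: [0.3, -0.1, -0.3]
width: 0.0939
finger_force: 0.0
```

Run:
```python
from h import *
o=robot.get_obs();print(o['time'],o['tool_pos'],o['ee_rot'])
im=snap('wrist','w1'); print(pix('wrist',[.4285,-.273,.089]),pix('wrist',[.43,-.26,.089]))
for n in ('hex_nut','collar','square_bar','sole_plate'):
    for d in robot.spot_point(n,'wrist')[:2]: print(n,d)
```

```text
2.6 [ 0.42712469 -0.27501511  0.37282851] [ 3.14091159e+00  2.49679281e-04 -5.17386167e-05]
[254.73496398 195.27618411] [240.37908478 193.67530811]
hex_nut {'centre': [0.556, -0.2974, 0.001], 'score': 0.8}
hex_nut {'centre': [0.4245, -0.2756, 0.061], 'score': 0.67}
collar {'centre': [0.4263, -0.2747, 0.0452], 'score': 0.68}
square_bar {'centre': [0.4306, -0.2712, 0.0238], 'score': 0.84}
sole_plate {'centre': [0.4294, -0.2728, 0.0001], 'score': 0.86}
```

View pics/w1.png

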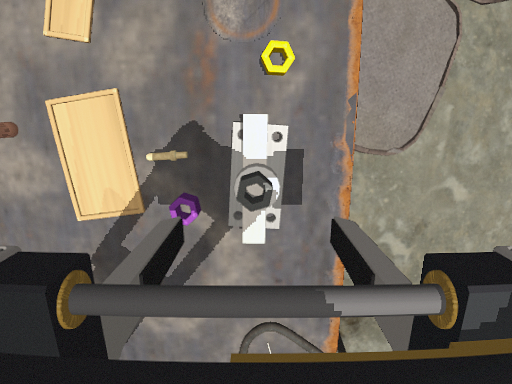

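The wrist view shows the nut top at about (256,191) with its flats left and right (±y). The bar and plate lie along the image's vertical axis, slightly turned.

Run:
```python
from h import *
import cv2
im=cv2.imread('pics/w1.png'); cv2.imwrite('pics/w1c.png',cv2.resize(im[105:250,200:310],(600,791))[:600*1])
np.set_printoptions(precision=4,suppress=True)
for p,z in [((256,191),.089),((243,114),.043),((268,114),.043),((243,244),.043),((265,243),.043),((233,122),.018),((287,125),.018),((280,228),.018),((228,227),.018)]: print(p,ray('wrist',p,z))
```

```text
(256, 191) [ 0.4326 -0.274   0.089 ]
(243, 114) [ 0.5005 -0.261   0.043 ]
(268, 114) [ 0.5005 -0.286   0.043 ]
(243, 244) [ 0.3603 -0.2594  0.043 ]
(265, 243) [ 0.3615 -0.2839  0.043 ]
(233, 122) [ 0.4922 -0.2489  0.018 ]
(287, 125) [ 0.489  -0.3077  0.018 ]
(280, 228) [ 0.3696 -0.3023  0.018 ]
(228, 227) [ 0.3709 -0.2407  0.018 ]
```

View pics/w1c.png

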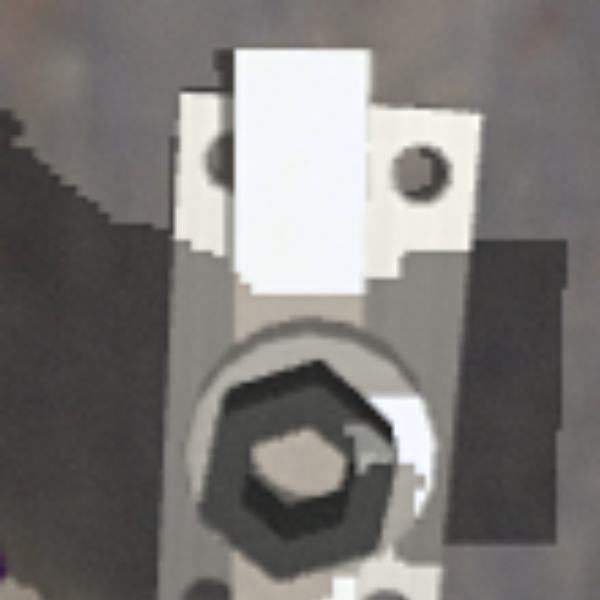

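>>> play_rows(
  translation=[
    [0.1,-0.05,0],
    [0,0,0.4],
    [0,0,0.7],
    [0,0,0.7],
    [0,0,0.4],
    [0,0,0.25],
    [0,0,0.12],
    [0,0,0],
  ],
  twist=[
    [0,0,0],
    [0,0,0.79],
    [0,0,0.79],
    [0,0,0],
    [0,0,0],
    [0,0,0],
    [0,0,0],
    [0,0,0],
  ],
  gripper=[1,1,1,1,1,1,1,1],
)

```text
time: 3.65
tool_pos: [0.4316, -0.2725, 0.2698]
ee_rot: [-3.142, 0.0, -0.157]
wrist_force: [0.6, -0.8, 0.7]
width: 0.0943
finger_force: 0.0
```

>>> play_rows(
  translation=[
    [0,0,0],
    [0,0,0],
    [0,0,0],
    [0,0,0],
    [0,0,0],
    [0,0,0],
    [0,0,0],
    [0,0,0],
  ],
  twist=[
    [0,0,0],
    [0,0,0],
    [0,0,0],
    [0,0,0],
    [0,0,0],
    [0,0,0],
    [0,0,0],
    [0,0,0],
  ],
  gripper=[-1,-1,-1,-1,-1,-1,-1,-1],
)

```text
time: 4.45
tool_pos: [0.4316, -0.2724, 0.2699]
ee_rot: [3.141, -0.0, -0.157]
wrist_force: [0.6, -1.4, -0.3]
width: 0.0335
finger_force: 0.8
```

>>> play_rows(
  translation=[
    [0,0,0],
    [0,0,0],
    [0,0,0],
    [0,0,0],
  ],
  twist=[
    [0,0,0],
    [0,0,0],
    [0,0,0],
    [0,0,0],
  ],
  gripper=[-1,-1,-1,-1],
)

```text
time: 4.85
tool_pos: [0.4316, -0.2724, 0.2699]
ee_rot: [3.141, -0.0, -0.157]
wrist_force: [-0.0, -0.8, -0.3]
width: 0.031
finger_force: 29.8
```

>>> play_rows(
  translation=[
    [0,0,-0.2],
    [0,0,-0.5],
    [0,0,-0.7],
    [0,0,-0.5],
    [0,0,0],
    [0,0,0],
  ],
  twist=[
    [0,0,0],
    [0,0,0],
    [0,0,-0.79],
    [0,0,-0.79],
    [0,0,0],
    [0,0,0],
  ],
  gripper=[-1,-1,-1,-1,-1,-1],
)

```text
time: 5.45
tool_pos: [0.4315, -0.2723, 0.3458]
ee_rot: [3.141, -0.0, -0.001]
wrist_force: [0.2, -0.2, -1.8]
width: 0.0308
finger_force: 29.8
```

>>> play_rows(
  translation=[
    [0.02,-0.5,0],
    [0.02,-0.85,0],
    [0.02,-0.85,0],
    [0.02,-0.85,0],
    [0.02,-0.85,0],
    [0.02,-0.85,0],
    [0,-0.85,0],
    [0,-0.85,0],
  ],
  twist=[
    [0,0,0],
    [0,0,0],
    [0,0,0],
    [0,0,0],
    [0,0,0],
    [0,0,0],
    [0,0,0],
    [0,0,0],
  ],
  gripper=[-1,-1,-1,-1,-1,-1,-1,-1],
)

```text
time: 6.25
tool_pos: [0.4355, -0.013, 0.3437]
ee_rot: [-3.141, 0.004, -0.001]
wrist_force: [0.6, 0.2, -1.4]
width: 0.0307
finger_force: 29.8
```

>>> play_rows(
  translation=[
    [0,-0.85,0],
    [0,-0.85,0],
    [0,-0.85,0],
    [0,-0.8,0],
    [0,-0.49,0],
    [0,0,0],
    [0,0,0],
  ],
  twist=[
    [0,0,0],
    [0,0,0],
    [0,0,0],
    [0,0,0],
    [0,0,0],
    [0,0,0],
    [0,0,0],
  ],
  gripper=[-1,-1,-1,-1,-1,-1,-1],
)

```text
time: 6.95
tool_pos: [0.4357, 0.1392, 0.3442]
ee_rot: [3.14, 0.003, 0.001]
wrist_force: [0.6, -0.4, -1.5]
width: 0.0314
finger_force: 29.8
```

>>> play_rows(
  translation=[
    [0,0,0.5],
    [0,0,0.8],
    [0,0,0.8],
    [0,0,0.6],
    [0,0,0.3],
    [0,0,0],
    [0,0,0],
  ],
  twist=[
    [0,0,0],
    [0,0,0],
    [0,0,0],
    [0,0,0],
    [0,0,0],
    [0,0,0],
    [0,0,0],
  ],
  gripper=[-1,-1,-1,-1,-1,-1,-1],
)

```text
time: 7.65
tool_pos: [0.4365, 0.1387, 0.2266]
ee_rot: [3.142, -0.001, -0.0]
wrist_force: [0.4, 0.3, -0.9]
width: 0.0306
finger_force: 29.8
```

Run:
```python
from h import *
im=snap('wrist','w2')
for d in robot.spot_point('nut_nest','wrist')[:2]: print(d)
print(pix('wrist',[.4365,.1394,.006]))
```

```text
{'centre': [0.4398, 0.1398, 0.0], 'score': 0.92}
{'centre': [0.4836, 0.0216, -0.0016], 'score': 0.52}
[257.38378872 221.484589  ]
```

View pics/w2.png

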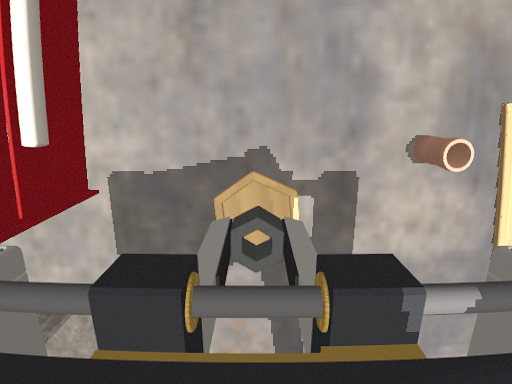

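The wrist view shows the nut held above the hex nest, roughly centred left–right (nest about column 257, front corner at (255,172)), with the cup well clear at (455,152).

>>> play_rows(
  translation=[
    [0.05,0,0.15],
    [0,0,0.2],
    [0,0,0.11],
    [0,0,0],
    [0,0,0],
    [0,0,0],
    [0,0,0],
    [0,0,0],
  ],
  twist=[
    [0,0,0],
    [0,0,0],
    [0,0,0],
    [0,0,0],
    [0,0,0],
    [0,0,0],
    [0,0,0],
    [0,0,0],
  ],
  gripper=[-1,-1,-1,-1,-0.2,-0.2,-0.2,-0.2],
)

```text
time: 8.55
tool_pos: [0.438, 0.1392, 0.2075]
ee_rot: [3.142, -0.0, 0.001]
wrist_force: [0.0, 0.0, -0.9]
width: 0.0376
finger_force: 0.0
```

>>> play_rows(
  translation=[
    [0,0,-0.4],
    [0,0,-0.8],
    [0,0,-0.8],
    [0,0,-0.8],
    [0,0,-0.4],
    [0,0,0],
  ],
  twist=[
    [0,0,0],
    [0,0,0],
    [0,0,0],
    [0,0,0],
    [0,0,0],
    [0,0,0],
  ],
  gripper=[-0.2,0.5,1,1,1,1],
)

```text
time: 9.15
tool_pos: [0.4387, 0.1394, 0.3387]
ee_rot: [-3.14, -0.007, 0.001]
wrist_force: [0.6, -0.1, 0.4]
width: 0.074
finger_force: 0.0
```

Run:
```python
from h import *
print(robot.get_obs()['tool_pos'])
im=snap('wrist','w3')
for n in ('nut_nest','hex_nut'):
  for d in robot.spot_point(n,'wrist')[:2]: print(n,d)
```

```text
[0.43871548 0.13935843 0.33869561]
nut_nest {'centre': [0.4362, 0.1417, 0.0013], 'score': 0.92}
hex_nut {'centre': [0.4305, 0.1401, -0.0007], 'score': 0.93}
```

View pics/w3.png

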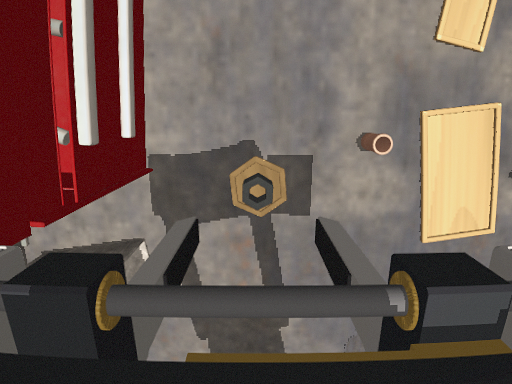

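The nut sits flat in its nest, at about (258,189) with the nest at (258,186). Next is the collar.

>>> play_rows(
  translation=[
    [-0.02,0.5,0],
    [-0.03,0.85,0],
    [-0.03,0.85,0],
    [-0.03,0.85,0],
    [-0.03,0.85,0],
    [-0.03,0.85,0],
    [-0.02,0.85,0],
    [0,0.85,0],
  ],
  twist=[
    [0,0,0],
    [0,0,0],
    [0,0,0],
    [0,0,0],
    [0,0,0],
    [0,0,0],
    [0,0,0],
    [0,0,0],
  ],
  gripper=[1,1,1,1,1,1,1,1],
)

```text
time: 10.1
tool_pos: [0.4299, -0.12, 0.3334]
ee_rot: [-3.14, 0.003, 0.001]
wrist_force: [0.6, 0.9, -0.2]
width: 0.0937
finger_force: 0.0
```

>>> play_rows(
  translation=[
    [0,0.85,0],
    [0,0.85,0],
    [0,0.85,0],
    [0,0.8,0],
    [0,0.53,0],
    [0,0,0],
    [0,0,0],
    [0,0,0],
  ],
  twist=[
    [0,0,0],
    [0,0,0],
    [0,0,0],
    [0,0,0],
    [0,0,0],
    [0,0,0],
    [0,0,0],
    [0,0,0],
  ],
  gripper=[1,1,1,1,1,1,1,1],
)

```text
time: 10.9
tool_pos: [0.4307, -0.273, 0.3345]
ee_rot: [-3.14, 0.001, 0.002]
wrist_force: [0.1, 0.5, -0.4]
width: 0.094
finger_force: 0.0
```

Run:
```python
from h import *
np.set_printoptions(precision=4,suppress=True)
print(robot.get_obs()['tool_pos'])
im=snap('wrist','w4')
cv2.imwrite('pics/w4c.png',cv2.resize(im[80:280,190:330,::-1],(560,800)[:2] if 0 else (420,600),interpolation=cv2.INTER_CUBIC))
for n in ('collar','collar_nest'):
  for d in robot.spot_point(n,'wrist')[:2]: print(n,d)
print(pix('wrist',[.431,-.274,.065]),pix('wrist',[.454,-.274,.065]))
```

```text
[ 0.4307 -0.273   0.3345]
collar {'centre': [0.4269, -0.2769, 0.044], 'score': 0.77}
[258.737  200.8815] [258.8691 174.7222]
```

View pics/w4c.png

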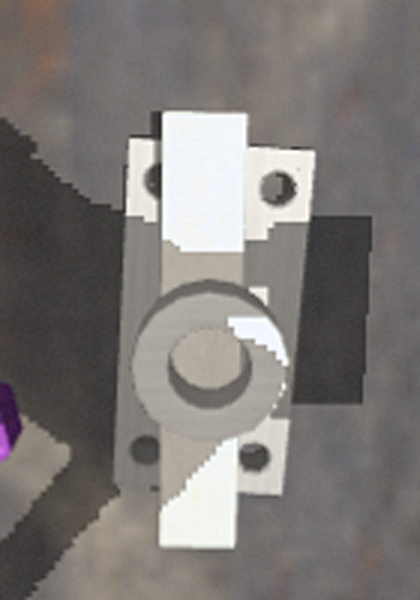

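The collar's top face is centred near pixel (260,202), so it is at about (0.430,-0.275) on the bar.

>>> play_rows(
  translation=[
    [0,0.05,0.3],
    [0,0,0.7],
    [0,0,0.6],
    [0,0,0.35],
    [0,0,0.18],
    [0,0,0],
    [0,0,0],
    [0,0,0],
  ],
  twist=[
    [0,0,0],
    [0,0,0],
    [0,0,0],
    [0,0,0],
    [0,0,0],
    [0,0,0],
    [0,0,0],
    [0,0,0],
  ],
  gripper=[1,1,1,1,1,1,1,1],
)

```text
time: 11.85
tool_pos: [0.4312, -0.2764, 0.2517]
ee_rot: [3.14, -0.002, 0.001]
wrist_force: [-0.4, -0.4, 0.3]
width: 0.0941
finger_force: 0.0
```

>>> play_rows(
  translation=[
    [0,0,0],
    [0,0,0],
    [0,0,0],
    [0,0,0],
    [0,0,0],
    [0,0,0],
    [0,0,0],
    [0,0,0],
  ],
  twist=[
    [0,0,0],
    [0,0,0],
    [0,0,0],
    [0,0,0],
    [0,0,0],
    [0,0,0],
    [0,0,0],
    [0,0,0],
  ],
  gripper=[-1,-1,-1,-1,-1,-1,-1,-1],
)

```text
time: 12.65
tool_pos: [0.4308, -0.2759, 0.2503]
ee_rot: [-3.141, 0.0, 0.001]
wrist_force: [-0.3, -0.1, 0.7]
width: 0.0454
finger_force: 30.0
```

>>> play_rows(
  translation=[
    [0,0,0],
    [0,0,0],
    [0,0,0],
    [0,0,0],
  ],
  twist=[
    [0,0,0],
    [0,0,0],
    [0,0,0],
    [0,0,0],
  ],
  gripper=[-1,-1,-1,-1],
)

```text
time: 13.05
tool_pos: [0.4308, -0.276, 0.2503]
ee_rot: [-3.141, 0.0, 0.001]
wrist_force: [0.9, 1.0, 0.6]
width: 0.0456
finger_force: 30.0
```

>>> play_rows(
  translation=[
    [0,0,-0.3],
    [0,0,-0.8],
    [0.4,-0.1,-0.7],
    [0.8,-0.2,0],
    [0.8,-0.2,0],
    [0.8,-0.2,0],
    [0.8,-0.2,0],
    [0.8,-0.2,0],
  ],
  twist=[
    [0,0,0],
    [0,0,0],
    [0,0,0],
    [0,0,0],
    [0,0,0],
    [0,0,0],
    [0,0,0],
    [0,0,0],
  ],
  gripper=[-1,-1,-1,-1,-1,-1,-1,-1],
)

```text
time: 13.85
tool_pos: [0.608, -0.2316, 0.3229]
ee_rot: [3.141, -0.0, 0.001]
wrist_force: [0.9, -0.0, -0.9]
width: 0.046
finger_force: 30.0
```

>>> play_rows(
  translation=[
    [0.8,-0.2,0],
    [0.58,-0.06,0],
    [0,0,0],
    [0,0,0.3],
    [0,0,0.8],
    [0,0,0.6],
    [0,0,0],
    [0,0,0],
  ],
  twist=[
    [0,0,0],
    [0,0,0],
    [0,0,0],
    [0,0,0],
    [0,0,0],
    [0,0,0],
    [0,0,0],
    [0,0,0],
  ],
  gripper=[-1,-1,-1,-1,-1,-1,-1,-1],
)

```text
time: 14.65
tool_pos: [0.6609, -0.2218, 0.2539]
ee_rot: [-3.141, 0.002, -0.0]
wrist_force: [1.1, -0.3, -0.8]
width: 0.046
finger_force: 30.0
```

Run:
```python
from h import *
np.set_printoptions(precision=4,suppress=True)
print(robot.get_obs()['tool_pos'])
im=snap('wrist','w5')
cv2.imwrite('pics/w5c.png',cv2.resize(im[100:290,150:370,::-1],(660,570),interpolation=cv2.INTER_CUBIC))
for n in ('collar','collar_nest'):
  for d in robot.spot_point(n,'wrist')[:2]: print(n,d)
t=np.linspace(0,2*np.pi,13)
print([pix('wrist',[.662+.037*np.cos(a),-.2215+.037*np.sin(a),.006]).round() for a in (0,np.pi/2,-np.pi/2)])
```

```text
[ 0.6609 -0.2218  0.2539]
collar {'centre': [0.6574, -0.2224, 0.0498], 'score': 0.65}
collar_nest {'centre': [0.6662, -0.0743, 0.0017], 'score': 0.62}
collar_nest {'centre': [0.6634, -0.2201, 0.0002], 'score': 0.57}
[array([257., 163.]), array([210., 209.]), array([303., 209.])]
```

View pics/w5c.png

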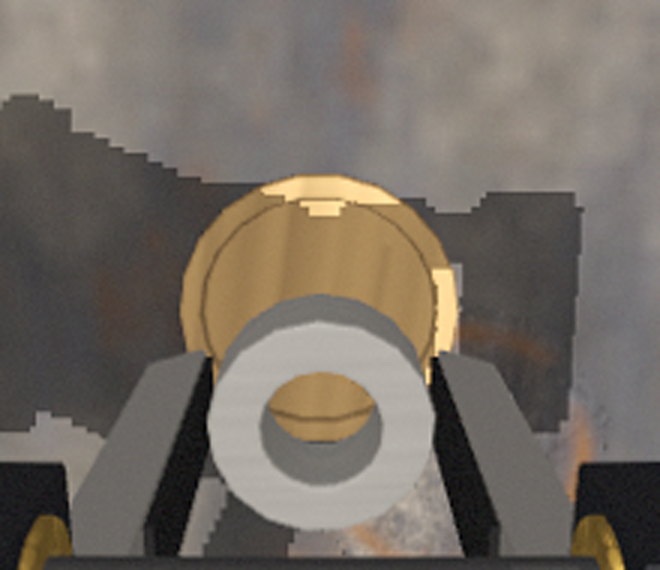

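The nest rim spans columns 210–303 with its far edge at row 159, about 3 mm further out than assumed, so I shift x by +3.5 mm and lower.

>>> play_rows(
  translation=[
    [0.09,0,0.3],
    [0,0,0.4],
    [0,0,0.25],
    [0,0,0.1],
    [0,0,0.04],
    [0,0,0],
    [0,0,0],
    [0,0,0],
  ],
  twist=[
    [0,0,0],
    [0,0,0],
    [0,0,0],
    [0,0,0],
    [0,0,0],
    [0,0,0],
    [0,0,0],
    [0,0,0],
  ],
  gripper=[-1,-1,-1,-1,-1,-1,-1,-1],
)

```text
time: 15.6
tool_pos: [0.6657, -0.2215, 0.2108]
ee_rot: [3.141, -0.001, 0.001]
wrist_force: [-0.6, -1.8, -0.7]
width: 0.0457
finger_force: 30.0
```

>>> play_rows(
  translation=[
    [0,0,0],
    [0,0,0],
    [0,0,0],
    [0,0,0],
    [0,0,-0.4],
    [0,0,-0.8],
    [0,0,-0.8],
    [0,0,-0.8],
  ],
  twist=[
    [0,0,0],
    [0,0,0],
    [0,0,0],
    [0,0,0],
    [0,0,0],
    [0,0,0],
    [0,0,0],
    [0,0,0],
  ],
  gripper=[0.2,0.2,0.2,0.2,0.4,1,1,1],
)

```text
time: 16.4
tool_pos: [0.6654, -0.2214, 0.3254]
ee_rot: [3.141, -0.001, 0.001]
wrist_force: [-0.6, -0.3, 0.2]
width: 0.0848
finger_force: 0.0
```

Run:
```python
from h import *
np.set_printoptions(precision=4,suppress=True)
print(robot.get_obs()['tool_pos'])
im=snap('wrist','w6')
cv2.imwrite('pics/w6.png',im[:,:,::-1])
for n in ('collar','collar_nest','bar_nest'):
  for d in robot.spot_point(n,'wrist')[:2]: print(n,d)
```

```text
[ 0.6654 -0.2214  0.3254]
collar {'centre': [0.6647, -0.221, 0.0023], 'score': 0.61}
collar_nest {'centre': [0.6631, -0.218, -0.0007], 'score': 0.96}
```

View pics/w6.png

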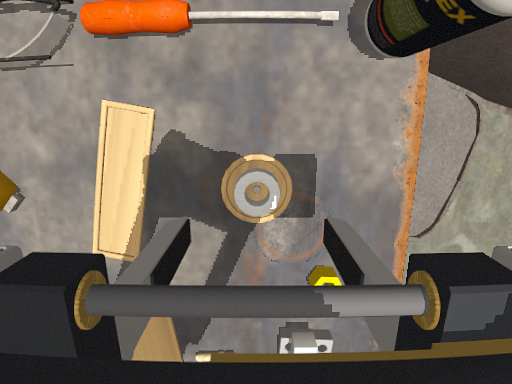

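The collar lies flat in its round nest at (257,190), and the bar nest is in view at (104,101)–(135,262). I'll get the bar nest's pose from those corners and move back over the bar.

Run:
```python
from h import *
np.set_printoptions(precision=4,suppress=True)
q=np.array([ray('wrist',p,.006) for p in [(104,101),(156,108),(135,262),(93,253)]]);print(q,q.mean(0))
for a,b in ((3,0),(2,1)):
  d=q[b]-q[a];print(np.linalg.norm(d),np.degrees(np.arctan2(d[1],d[0])))
```

```text
[[ 0.7536 -0.0723  0.006 ]
 [ 0.7462 -0.1235  0.006 ]
 [ 0.5826 -0.087   0.006 ]
 [ 0.5927 -0.0405  0.006 ]] [ 0.6688 -0.0808  0.006 ]
0.1640013847748845 -11.191496017015574
0.16763935444382885 -12.554216244958724
```

>>> play_rows(
  translation=[
    [-0.4,0.09,0],
    [-0.8,0.17,0],
    [-0.8,0.17,0],
    [-0.8,0.17,0],
    [-0.8,0.17,0],
    [-0.8,0.17,0],
    [-0.8,0.17,0],
    [-0.67,0.17,0],
  ],
  twist=[
    [0,0,0],
    [0,0,0],
    [0,0,0],
    [0,0,0],
    [0,0,0],
    [0,0,0],
    [0,0,0],
    [0,0,0],
  ],
  gripper=[1,1,1,1,1,1,1,1],
)

```text
time: 17.4
tool_pos: [0.4287, -0.2725, 0.3205]
ee_rot: [-3.139, 0.004, 0.001]
wrist_force: [-0.2, 0.0, 0.4]
width: 0.0938
finger_force: 0.0
```

>>> play_rows(
  translation=[
    [0,0,0.2],
    [0,0,0.7],
    [0,0,0.7],
    [0,0,0.5],
    [0,0,0.3],
    [0,0,0.1],
    [0,0,0],
    [0,0,0],
  ],
  twist=[
    [0,0,0],
    [0,0,0],
    [0,0,0],
    [0,0,0],
    [0,0,0],
    [0,0,0],
    [0,0,0],
    [0,0,0],
  ],
  gripper=[1,1,1,1,1,1,1,1],
)

```text
time: 18.2
tool_pos: [0.4313, -0.273, 0.2236]
ee_rot: [3.14, -0.001, 0.001]
wrist_force: [-0.4, -0.1, 0.9]
width: 0.094
finger_force: 0.0
```

>>> play_rows(
  translation=[
    [0,0,0],
    [0,0,0],
    [0,0,0],
    [0,0,0],
    [0,0,0],
    [0,0,0],
    [0,0,0],
    [0,0,0],
  ],
  twist=[
    [0,0,0],
    [0,0,0],
    [0,0,0],
    [0,0,0],
    [0,0,0],
    [0,0,0],
    [0,0,0],
    [0,0,0],
  ],
  gripper=[-1,-1,-1,-1,-1,-1,-1,-1],
)

```text
time: 19.0
tool_pos: [0.4307, -0.2728, 0.2227]
ee_rot: [3.142, 0.0, 0.001]
wrist_force: [0.2, -0.6, 0.6]
width: 0.0331
finger_force: 0.0
```

>>> play_rows(
  translation=[
    [0,0,0],
    [0,0,0],
    [0,0,0],
    [0,0,0],
    [0,0,0],
    [0,0,0],
  ],
  twist=[
    [0,0,0],
    [0,0,0],
    [0,0,0],
    [0,0,0],
    [0,0,0],
    [0,0,0],
  ],
  gripper=[-1,-1,-1,-1,-1,-1],
)

```text
time: 19.6
tool_pos: [0.4308, -0.2727, 0.2226]
ee_rot: [-3.141, 0.0, 0.001]
wrist_force: [-0.3, 1.3, -0.4]
width: 0.0249
finger_force: 29.9
```

>>> play_rows(
  translation=[
    [0,0,-0.2],
    [0,0,-0.6],
    [0,0,-0.8],
    [0,0,-0.6],
    [0,0,0],
    [0,0,0],
  ],
  twist=[
    [0,0,0],
    [0,0,0],
    [0,0,0],
    [0,0,0],
    [0,0,0],
    [0,0,0],
  ],
  gripper=[-1,-1,-1,-1,-1,-1],
)

```text
time: 20.2
tool_pos: [0.4306, -0.2727, 0.3104]
ee_rot: [3.141, -0.0, 0.001]
wrist_force: [-0.4, -0.1, -2.4]
width: 0.0245
finger_force: 29.9
```

>>> play_rows(
  translation=[
    [0.4,-0.33,0],
    [0.8,-0.65,0],
    [0.8,-0.65,0],
    [0.8,-0.65,0],
    [0.8,-0.65,0],
    [0.8,-0.65,0],
    [0.8,-0.65,0],
    [0.7,-0.55,0],
  ],
  twist=[
    [0,0,0],
    [0,0,0],
    [0,0,0],
    [0,0,0],
    [0,0,0],
    [0,0,0],
    [0,0,0],
    [0,0,0],
  ],
  gripper=[-1,-1,-1,-1,-1,-1,-1,-1],
)

```text
time: 21.0
tool_pos: [0.6674, -0.0797, 0.307]
ee_rot: [-3.14, 0.005, 0.002]
wrist_force: [-0.0, -0.4, -2.0]
width: 0.0249
finger_force: 29.9
```

>>> play_rows(
  translation=[
    [0,0,0],
    [0,0,0],
    [0,0,0.2],
    [0,0,0.5],
    [0,0,0.7],
    [0,0,0.5],
    [0,0,0],
    [0,0,0],
  ],
  twist=[
    [0,0,0.5],
    [0,0,0.5],
    [0,0,0.5],
    [0,0,0.45],
    [0,0,0],
    [0,0,0],
    [0,0,0],
    [0,0,0],
  ],
  gripper=[-1,-1,-1,-1,-1,-1,-1,-1],
)

```text
time: 21.8
tool_pos: [0.6661, -0.0813, 0.2323]
ee_rot: [3.142, 0.004, -0.194]
wrist_force: [-0.2, 0.5, -1.8]
width: 0.0246
finger_force: 29.9
```

Run:
```python
from h import *
np.set_printoptions(precision=4,suppress=True)
print(robot.get_obs()['tool_pos'])
im=snap('wrist','w7')
for n in ('square_bar','bar_nest'):
  for d in robot.spot_point(n,'wrist')[:2]: print(n,d)
```

```text
[ 0.6661 -0.0813  0.2323]
square_bar {'centre': [0.663, -0.0801, 0.0319], 'score': 0.73}
```

View pics/w7.png

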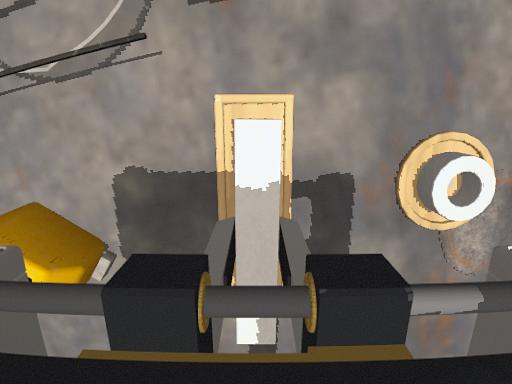

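The bar is parallel to its nest below: the nest's far edge is at row 95, columns 215–294, and the bar end at row 120, columns 235–282. A quick offset check before lowering.

Run:
```python
from h import *
a=ray('wrist',(254.5,95),.006); b=ray('wrist',(255,215),.006); bar=ray('wrist',(258.5,120),.0277+.025)
u=np.array([np.cos(-.196),np.sin(-.196)]); v=np.array([-u[1],u[0]])
for n,p in (('nestend',a),('nestmid',b),('barend',bar)):
    d=p[:2]-[.6661,-.0813]; print(n,p,d@u,d@v)
print(pix('wrist',[.6661,-.0813,.0527]))
```

```text
nestend [ 0.75173724 -0.09573532  0.006     ] 0.08680881747564692 0.0025187053460274606
nestmid [ 0.66875783 -0.07972865  0.006     ] 0.0023009245498880086 0.0020588671901487234
barend [ 0.735579   -0.09506038  0.0527    ] 0.07082851193029444 3.394889853864435e-05
[258.05381146 244.01070685]
```

>>> play_rows(
  translation=[
    [0.05,-0.05,0.15],
    [0,0,0.25],
    [0,0,0.15],
    [0,0,0.07],
    [0,0,0],
    [0,0,0],
  ],
  twist=[
    [0,0,0],
    [0,0,0],
    [0,0,0],
    [0,0,0],
    [0,0,0],
    [0,0,0],
  ],
  gripper=[-1,-1,-1,-1,-1,-1],
)

```text
time: 22.55
tool_pos: [0.669, -0.0799, 0.2098]
ee_rot: [3.142, 0.0, -0.194]
wrist_force: [0.5, 0.9, -3.1]
width: 0.0247
finger_force: 29.9
```

>>> play_rows(
  translation=[
    [0,0,0.05],
    [0,0,0],
    [0,0,0],
    [0,0,0],
    [0,0,0],
    [0,0,-0.4],
    [0,0,-0.8],
    [0,0,-0.8],
  ],
  twist=[
    [0,0,0],
    [0,0,0],
    [0,0,0],
    [0,0,0],
    [0,0,0],
    [0,0,0],
    [0,0,0],
    [0,0,0],
  ],
  gripper=[-1,-1,-0.3,-0.3,-0.3,-0.3,0,1],
)

```text
time: 23.35
tool_pos: [0.6688, -0.0798, 0.2894]
ee_rot: [3.142, 0.0, -0.194]
wrist_force: [-0.4, 0.1, 0.6]
width: 0.0454
finger_force: 0.0
```

>>> play_rows(
  translation=[
    [0,0,-0.6],
    [0,0,0],
    [0,0,0],
    [0,0,0],
  ],
  twist=[
    [0,0,0],
    [0,0,-0.98],
    [0,0,-0.97],
    [0,0,0],
  ],
  gripper=[1,1,1,1],
)

```text
time: 23.75
tool_pos: [0.669, -0.0798, 0.314]
ee_rot: [3.141, -0.003, 0.001]
wrist_force: [0.4, -0.2, -1.4]
width: 0.0777
finger_force: 0.0
```

Run:
```python
from h import *
o=robot.get_obs();print(o['tool_pos'],o['ee_rot'])
im=snap('wrist','w8')
for n in ('square_bar','bar_nest'):
  for d in robot.spot_point(n,'wrist')[:2]: print(n,d)
```

```text
[ 0.66900824 -0.07984144  0.31396814] [ 3.14098844e+00 -2.59522923e-03  6.21295003e-04]
square_bar {'centre': [0.6672, -0.0785, 0.0082], 'score': 0.64}
bar_nest {'centre': [0.6651, -0.0794, 0.0004], 'score': 0.91}
bar_nest {'centre': [0.4477, -0.0877, -0.0024], 'score': 0.71}
```

View pics/w8.png

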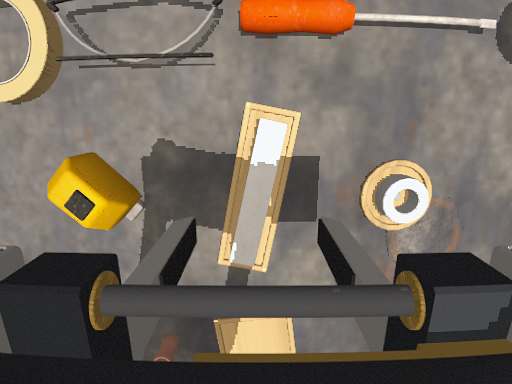

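The bar lies inside its nest, parallel to the rim. Last comes the sole plate.

>>> play_rows(
  translation=[
    [-0.4,0.33,0],
    [-0.8,0.65,0],
    [-0.8,0.65,0],
    [-0.8,0.65,0],
    [-0.8,0.65,0],
    [-0.8,0.65,0],
    [-0.8,0.65,0],
    [-0.77,0.65,0],
  ],
  twist=[
    [0,0,0],
    [0,0,0],
    [0,0,0],
    [0,0,0],
    [0,0,0],
    [0,0,0],
    [0,0,0],
    [0,0,0],
  ],
  gripper=[1,1,1,1,1,1,1,1],
)

```text
time: 24.7
tool_pos: [0.4288, -0.276, 0.3121]
ee_rot: [3.141, -0.0, -0.0]
wrist_force: [0.3, -0.7, -0.4]
width: 0.0937
finger_force: 0.0
```

>>> play_rows(
  translation=[
    [0,0,0],
    [0,0,0],
    [0,0,0],
  ],
  twist=[
    [0,0,0.56],
    [0,0,0],
    [0,0,0],
  ],
  gripper=[1,1,1],
)

```text
time: 25.0
tool_pos: [0.4304, -0.2751, 0.3121]
ee_rot: [-3.142, -0.0, -0.055]
wrist_force: [-0.2, -0.3, -0.6]
width: 0.094
finger_force: 0.0
```

Run:
```python
from h import *
o=robot.get_obs();print(o['tool_pos'],o['ee_rot'])
im=snap('wrist','w9')
cv2.imwrite('pics/w9c.png',cv2.resize(im[80:260,190:330,::-1],(462,594),interpolation=cv2.INTER_CUBIC))
for d in robot.spot_point('sole_plate','wrist')[:2]: print(d)
```

```text
[ 0.43042082 -0.27513522  0.31205365] [-3.14157469e+00 -3.51145627e-04 -5.46860417e-02]
{'centre': [0.4283, -0.2749, -0.0016], 'score': 0.63}
```

View pics/w9c.png

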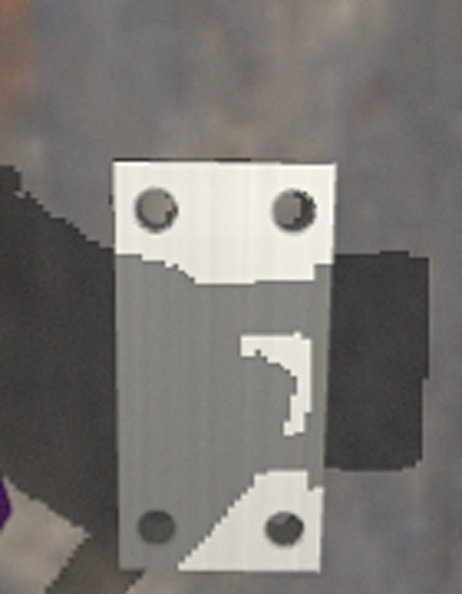

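The plate is aligned with the tool: crop corners (113,160), (336,163), (320,571), (119,570).

Run:
```python
from h import *
q=np.array([ray('wrist',(u/3.3+190,v/3.3+80),.018) for u,v in [(113,160),(336,163),(320,571),(119,570)]]);print(q,q.mean(0))
```

```text
[[ 0.49298771 -0.24819356  0.018     ]
 [ 0.4890116  -0.30852691  0.018     ]
 [ 0.36894277 -0.30080822  0.018     ]
 [ 0.37244699 -0.24045773  0.018     ]] [ 0.43084727 -0.2744966   0.018     ]
```

>>> play_rows(
  translation=[
    [0,0,0.3],
    [0,0,0.8],
    [0,0,0.7],
    [0,0,0.5],
    [0,0,0.25],
    [0,0,0.1],
    [0,0,0],
    [0,0,0],
  ],
  twist=[
    [0,0,0],
    [0,0,0],
    [0,0,0],
    [0,0,0],
    [0,0,0],
    [0,0,0],
    [0,0,0],
    [0,0,0],
  ],
  gripper=[1,1,1,1,1,1,1,1],
)

```text
time: 25.9
tool_pos: [0.4309, -0.2755, 0.207]
ee_rot: [3.14, -0.002, -0.055]
wrist_force: [-0.1, 0.0, 0.7]
width: 0.0944
finger_force: 0.0
```

Centre agrees; close and lift.

>>> play_rows(
  translation=[
    [0,0,0.02],
    [0,0,0],
    [0,0,0],
    [0,0,0],
    [0,0,0],
    [0,0,0],
    [0,0,0],
    [0,0,0],
  ],
  twist=[
    [0,0,0],
    [0,0,0],
    [0,0,0],
    [0,0,0],
    [0,0,0],
    [0,0,0],
    [0,0,0],
    [0,0,0],
  ],
  gripper=[-1,-1,-1,-1,-1,-1,-1,-1],
)

```text
time: 26.7
tool_pos: [0.4303, -0.2753, 0.2053]
ee_rot: [3.141, -0.0, -0.055]
wrist_force: [-1.1, 0.5, 1.8]
width: 0.0596
finger_force: 30.0
```

>>> play_rows(
  translation=[
    [0,0,-0.2],
    [0,0,-0.5],
    [0,0,-0.7],
    [0,0,-0.4],
    [0,0,0],
    [0,0,0],
  ],
  twist=[
    [0,0,0],
    [0,0,0],
    [0,0,0],
    [0,0,-0.56],
    [0,0,0],
    [0,0,0],
  ],
  gripper=[-1,-1,-1,-1,-1,-1],
)

```text
time: 27.3
tool_pos: [0.4299, -0.2749, 0.2759]
ee_rot: [-3.14, 0.002, -0.0]
wrist_force: [-0.6, 0.2, -5.8]
width: 0.0596
finger_force: 30.0
```

>>> play_rows(
  translation=[
    [0.06,-0.4,0],
    [0.1,-0.8,0],
    [0.1,-0.8,0],
    [0.1,-0.8,0],
    [0.1,-0.8,0],
    [0.04,-0.7,0],
    [0,-0.47,0],
    [0,0,0],
  ],
  twist=[
    [0,0,0],
    [0,0,0],
    [0,0,0],
    [0,0,0],
    [0,0,0],
    [0,0,0],
    [0,0,0],
    [0,0,-0.7],
  ],
  gripper=[-1,-1,-1,-1,-1,-1,-1,-1],
)

```text
time: 28.1
tool_pos: [0.4491, -0.081, 0.275]
ee_rot: [-3.138, 0.004, 0.076]
wrist_force: [-0.0, -0.3, -6.4]
width: 0.0594
finger_force: 30.0
```

>>> play_rows(
  translation=[
    [0,0,0],
    [0,0,0.3],
    [0,0,0.5],
    [0,0,0.2],
    [0,0,0],
    [0,0,0],
  ],
  twist=[
    [0,0,-0.66],
    [0,0,0],
    [0,0,0],
    [0,0,0],
    [0,0,0],
    [0,0,0],
  ],
  gripper=[-1,-1,-1,-1,-1,-1],
)

```text
time: 28.7
tool_pos: [0.4501, -0.0843, 0.2366]
ee_rot: [-3.141, 0.001, 0.136]
wrist_force: [-0.5, -0.0, -5.8]
width: 0.0596
finger_force: 30.0
```

Run:
```python
from h import *
o=robot.get_obs();print(o['tool_pos'],o['ee_rot'])
im=snap('wrist','w10')
for d in robot.spot_point('plate_nest','wrist')[:2]: print(d)
```

```text
[ 0.45005747 -0.08432736  0.23664918] [-3.14110094e+00  8.16655851e-04  1.36087688e-01]
```

View pics/w10.png

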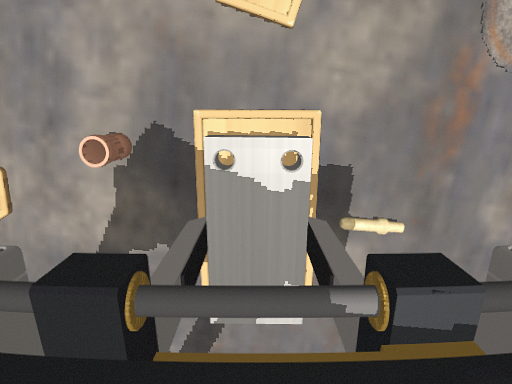

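The plate is square over its nest: nest far edge at row 111, columns 194–321, plate far edge at row 136, columns 205–313.

Run:
```python
from h import *
u=np.array([np.cos(.136),np.sin(.136)]); v=np.array([-u[1],u[0]])
for n,p,z,L in (('nest',(257.5,111),.006,.074),('plate',(259,136),.0313+.018,.06)):
    d=ray('wrist',p,z)[:2]-[.4501,-.0843]; print(n,d@u-L,d@v)
```

```text
nest 0.0017216368476596772 -0.00035244063263156116
plate 0.00152569179320583 -0.0010643304739379853
```

>>> play_rows(
  translation=[
    [0,0,0.2],
    [0,0,0.25],
    [0,0,0.15],
    [0,0,0.09],
    [0,0,0],
    [0,0,0],
    [0,0,0],
  ],
  twist=[
    [0,0,0],
    [0,0,0],
    [0,0,0],
    [0,0,0],
    [0,0,0],
    [0,0,0],
    [0,0,0],
  ],
  gripper=[-1,-1,-1,-1,-1,-1,-1],
)

```text
time: 29.5
tool_pos: [0.4504, -0.0845, 0.2098]
ee_rot: [3.141, -0.001, 0.137]
wrist_force: [0.3, -0.8, -6.1]
width: 0.0597
finger_force: 30.0
```

>>> play_rows(
  translation=[
    [0,0,0],
    [0,0,0],
    [0,0,0],
    [0,0,0],
    [0,0,0],
    [0,0,-0.4],
    [0,0,-0.8],
    [0,0,-0.8],
  ],
  twist=[
    [0,0,0],
    [0,0,0],
    [0,0,0],
    [0,0,0],
    [0,0,0],
    [0,0,0],
    [0,0,0],
    [0,0,0],
  ],
  gripper=[0.6,0.6,0.6,0.6,0.6,0.6,0.6,0.6],
)

```text
time: 30.3
tool_pos: [0.4498, -0.0843, 0.2897]
ee_rot: [-3.141, 0.002, 0.137]
wrist_force: [0.5, -0.0, -0.2]
width: 0.0749
finger_force: 0.0
```

>>> play_rows(
  translation=[
    [0,0,-0.8],
    [-0.5,0,-0.8],
    [-0.8,0,0],
    [-0.8,0,0],
    [-0.5,0,0],
    [0,0,0],
    [0,0,0],
    [0,0,0],
  ],
  twist=[
    [0,0,0],
    [0,0,0],
    [0,0,0],
    [0,0,0],
    [0,0,0],
    [0,0,0],
    [0,0,0],
    [0,0,0],
  ],
  gripper=[0.6,0.6,0.6,0.6,0.6,0.6,0.6,0.6],
)

```text
time: 31.1
tool_pos: [0.3478, -0.0986, 0.3535]
ee_rot: [3.142, -0.0, 0.137]
wrist_force: [0.1, -0.2, -0.6]
width: 0.0752
finger_force: 0.0
```

Run:
```python
from h import *
b=snap('side','b3')
cv2.imwrite('pics/b3c.png',cv2.resize(b[150:360,130:410,::-1],(800,600),interpolation=cv2.INTER_CUBIC))
for n in ('hex_nut','collar','square_bar','sole_plate'):
    for d in robot.spot_point(n,'side')[:3]: print(n,d)
```

```text
hex_nut {'centre': [0.3938, -0.1892, -0.0027], 'score': 0.96}
hex_nut {'centre': [0.4412, 0.1383, 0.0029], 'score': 0.76}
hex_nut {'centre': [0.5604, -0.2954, 0.0022], 'score': 0.69}
collar {'centre': [0.6619, -0.2233, 0.0047], 'score': 0.87}
square_bar {'centre': [0.6681, -0.0779, 0.0023], 'score': 0.89}
sole_plate {'centre': [0.4495, -0.0852, 0.0088], 'score': 0.73}
sole_plate {'centre': [0.4876, 0.0222, 0.0018], 'score': 0.33}
```

View pics/b3c.png

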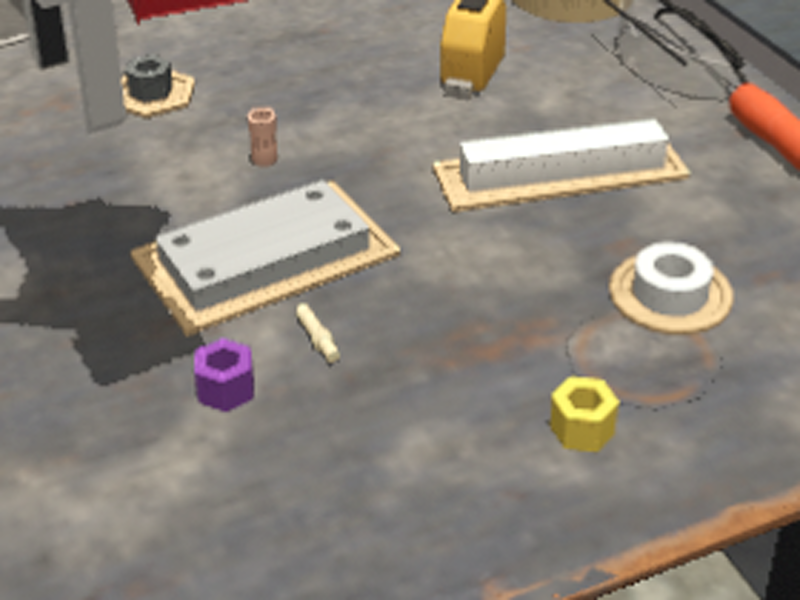

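All four parts lie flat in their nests: nut at (150,80), bar at (563,155), plate at (263,243), collar at (673,280). The cup (263,135) and the tape measure stand where they were, so I'm handing in.

```bash
python3 -c "
from bench import robot
print(robot.close_job())"
```

```text
the job is handed in; nothing more can be done
None
```

I handed the job in at about 31 s: the sole plate, square bar, collar and nut each lie flat in their own nests in the last picture, and the cup and tape measure are where they stood; no verdict was returned.

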